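# Make up two case pans in the dental lab

## Task

Make up the pans for two dental jobs: the pink model, the jar with the black lid and the white bur block go into the blue pan; the golden-yellow model and the jar with the green lid go into the red pan. In each pan the model stands in the middle bay and every other piece has an end bay to itself, all upright and flat on the pan's floor. Set the pieces down without dropping them, and leave the white model, the violet-lidded jar and the black bur block standing where they are.

Things in the scene. Friction and masses are not known exactly. Their poses are not given: they have to be found in the camera images.
- pan_blue: The blue case pan, a shallow plastic tray fixed to the bench, 220 long (its x) by 96 wide (its y). Origin: centre of its underside, on the bench; z up. Three equal bays in a row along its x, centred at x = -72, 0 and +72 (y = 0), each 68 (x) by 88 (y) inside; floor 3 thick; all walls and the two dividers 4 thick, with their tops 10 above the bench. It lies on the left or right of the stock, turned up to 15 degrees either way from pointing ahead. (Sizes in mm.)
- pan_red: The red case pan, a shallow plastic tray fixed to the bench, 220 long (its x) by 96 wide (its y). Origin: centre of its underside, on the bench; z up. Three equal bays in a row along its x, centred at x = -72, 0 and +72 (y = 0), each 68 (x) by 88 (y) inside; floor 3 thick; all walls and the two dividers 4 thick, with their tops 10 above the bench. It lies on the left or right of the stock, turned up to 15 degrees either way from pointing ahead. (Sizes in mm.)
- model_pink_mid (a point): The pink dental plaster model: a block 50 long (its x) by 46 wide (its y) and 30 tall, with a horseshoe row of teeth on top, 48 tall in all; the front 15 mm (towards its -x, where the horseshoe is closed) is only 34 wide, so grip it across y at the middle. About 100 g. Point: centre of its length and width, 24 above its underside; z up. Pink base and gums, white teeth. Stands upright on the bench in the stock. (Sizes in mm.)
- model_yellow_mid (a point): The golden-yellow dental plaster model: a block 50 long (its x) by 46 wide (its y) and 30 tall, with a horseshoe row of teeth on top, 48 tall in all; the front 15 mm (towards its -x, where the horseshoe is closed) is only 34 wide, so grip it across y at the middle. About 100 g. Point: centre of its length and width, 24 above its underside; z up. Yellow all over. Stands upright on the bench in the stock. (Sizes in mm.)
- model_white_mid (a point): The white dental plaster model: a block 50 long (its x) by 46 wide (its y) and 30 tall, with a horseshoe row of teeth on top, 48 tall in all; the front 15 mm (towards its -x, where the horseshoe is closed) is only 34 wide, so grip it across y at the middle. About 100 g. Point: centre of its length and width, 24 above its underside; z up. White all over. Stands upright on the bench in the stock. (Sizes in mm.)
- jar_black_lid_mid (a point): Brown jar with a black lid, 40 mm in diameter, 56 tall (the lid is the top 16 mm, 39 in diameter), about 90 g. Point: on its axis, 28 above its underside; z up. Stands upright on the bench in the stock. (Sizes in mm.)
- jar_green_lid_mid (a point): Pale jar with a green lid, 40 mm in diameter, 56 tall (the lid is the top 16 mm, 39 in diameter), about 90 g. Point: on its axis, 28 above its underside; z up. Stands upright on the bench in the stock. (Sizes in mm.)
- jar_violet_lid_mid (a point): Pale jar with a violet lid, 40 mm in diameter, 56 tall (the lid is the top 16 mm, 39 in diameter), about 90 g. Point: on its axis, 28 above its underside; z up. Stands upright on the bench in the stock. (Sizes in mm.)
- burs_white_mid (a point): Bur block: a white plastic block 46 long (its x) by 30 wide (its y) by 34 tall, with ten thin burs standing in it up to 56 above its underside; grip it across y by the block's sides. About 80 g. Point: centre of its length and width, 28 above its underside; z up. Steel-grey burs. Stands upright on the bench in the stock. (Sizes in mm.)
- burs_black_mid (a point): Bur block: a black plastic block 46 long (its x) by 30 wide (its y) by 34 tall, with ten thin burs standing in it up to 56 above its underside; grip it across y by the block's sides. About 80 g. Point: centre of its length and width, 28 above its underside; z up. Brass-coloured burs. Stands upright on the bench in the stock. (Sizes in mm.)
Not all that is in view belongs to the job. Of the things that look like the part that bears model_pink_mid, the larger one is meant. Of the things that look like the part that bears jar_green_lid_mid, the larger one is meant.

How it is judged:
By the outcome, as a careful person would: the job done as asked, in the order asked, and still so for the second after the job is handed in, with the robot touching nothing.
It also fails if it takes over 122 s, if anything falls off the work surface, if the arm or the gripper's body presses on something with over 40 N, if the wrist force passes 120 N, or if a joint passes its speed limit or range.

## Robot

A 6-joint arm with a two-finger parallel gripper is mounted at the origin on the work surface. World frame = base frame: x ahead of the robot, y to its left, z up, the work surface at z = 0. Lengths are in mm, angles in rad, forces in N, time in s.
With the tool pointing down it reaches from about 325 to 1000 mm from the base axis. Payload 5.1 kg.
Tool frame: the origin (TCP) lies midway between the tips of the shut fingers; the grasp point (between the pads) lies behind it (robot.grip_depth is the z of the grasp point in the tool frame, in mm); z points along the fingers, y is the line along which they close (so a half turn about z gives the same grasp; the last joint's range is limited). The gripper opens to 85 mm and grips with 20 to 120 N. Pads are 22 mm wide; open, the fingers measure 114 mm over their backs; the gripper's body (76 mm by 85 mm) begins 54 mm behind the grasp point. The pads swing forward as they close: fully open they stand 13 mm farther back than shut.
Start: joints at [1.174, 0.124, 1.65, -0, 1.367, -0.083], TCP at [200.66, 618.24, 231.322] pointing down, gripper open.
Joint ranges: [-2.61, 2.61], [-1.02, 2.33], [0.03, 2.71], [-1.35, 4.49], [0.32, 2.68], [-2.91, 2.91]. Speed limits (rad/s): [2.57, 2.57, 3.14, 3.14, 3.14, 3.14].

## Interface

Orientations are given as a rotation vector (axis times angle).
In Python, from bench import monitor, imaging, job_done, robot gives the robot as it stands.
- The arm moves only by the tool arm_command, never from a script. Its argument "targets" is a list that holds one entry, the list of rows, each a list of 4 numbers: the shift along the tool's x, y, z each as a share of 40 mm, from -1 to 1, then the turn about the tool's z as a share of 0.1 rad, from -1 to 1. A call has exactly 10 rows; each row shifts and turns the commanded pose from where the row before left it, along the tool's axes as they then stand; what a row does not reach is not made up. A row lasts 1/10 s, in which the tool goes at most 50 mm and 8.59 degrees, less where a joint would pass 70% of its speed; a pose out of reach is approached as far as the arm can. A call with a number of a shift or a turn outside -1 to 1 is refused whole. A call with a gripper value outside its range is refused whole. "fingers" is the opening, from 0 (shut) to 1 (fully open), set as the call begins (left out, the last holds). The fingers move at their own pace and stop on an object; "force" is the grip in N (left out, the last holds). Time passes only in rows, so rows that do not move let the fingers close, or fill a call up. It gives the time, the measured TCP pose, the force, the opening and the grip force at its end, in the units of the state.
- monitor.observe(): the state, without advancing time (a new reading comes with each control period).
- imaging.capture(name): name is "side" or "top" or "wrist"; returns the picture (384x512x3 uint8, blue, green, red); there is no depth.
- imaging.camera_model(name): a dict with "fx", "fy", "cx", "cy" (pixels), "R" (3x3) and "t" (3): a world point X has camera coordinates R X + t; the wrist camera has in their place "mount" (4x4, takes a point from camera to tool coordinates, whose origin is the TCP and whose axes are the flange's). Camera axes: x right, y down, z forward; pixel columns grow to the right and rows downward; lengths in mm; the calibration is good to about 2 mm. The wrist camera is an equidistant fisheye: a pixel r from the principal point sees the ray r / f radians off the axis. A picture is of the moment at which its call begins: read the wrist's pose just before it. camera_model takes no time and is no camera call.
- job_done(): hands the job in; it is judged then, once.
The state is a dict: "time_s": time; "joints": joint angles; "dq": joint speeds; "joint_torque": joint torques, N m; "tool_pos": TCP position; "ee_rot": TCP orientation; "contact_force": force on the tool from outside, world axes, zero at the start; "wrist_torque": the same for the moment, N m; "width": finger opening in mm; "grasp_force": force on a finger pad.
Only numpy, scipy, OpenCV 4.12 (cv2) and the standard library are available. Lean on these libraries where they do the work, as an engineer would, in place of code of your own. Each camera call takes 0.05 s, during which the arm holds its last target. There are 200 camera calls.

## Working session

There is one attempt and no reset: what is moved stays moved. The work goes in short steps, Python scripts to look and compute and a tool call to move; the robot and the scene stay as the last step left them, time stands still between calls to the robot, and variables do not carry over. Pictures are saved under pics/ and viewed, at most 16 in all, crops included, and the job is handed in when it is done.

Besides the shell and the picture viewer there is one more tool, called as name(argument=value, ...), one argument or row to a line, values as JSON. arm_command: Moves the arm, as the interface text tells. Shift numbers are shares of 40 mm and turn numbers shares of 0.1 rad, none past 1 either way. Its arguments: {"type":"object","properties":{"targets":{"type":"array","items":{"type":"array","items":{"type":"array","items":{"type":"number","minimum":-1,"maximum":1}}}},"fingers":{"type":"number"},"force":{"type":"number"}},"required":["targets"]}

```bash
ls; mkdir -p pics; python3 - <<'E'
from bench import monitor, imaging, robot
import cv2
s=monitor.observe(); print({k:s[k] for k in('time_s','tool_pos','ee_rot','width')}, robot.grip_depth)
for n in('top','side'):
    cv2.imwrite(f'pics/{n}0.png',imaging.capture(n)); print(n,imaging.camera_model(n))
print(imaging.camera_model('wrist'))
E
```

```text
pics
{'time_s': 0.0, 'tool_pos': array([200.42473598, 617.69868152, 230.05414378]), 'ee_rot': array([-0.49081933, -3.1025319 ,  0.00322295]), 'width': 85.25938178239794} -18.700000000000003
top {'fx': 419.2701772742363, 'fy': 419.2701772742363, 'cx': 258.79810835734156, 'cy': 189.7003391254671, 'R': array([[-0.02085477, -0.99977131,  0.00473288],
       [-0.98691496,  0.01982907, -0.16001773],
       [ 0.15988729, -0.00800808, -0.98710279]]), 't': array([  7.00764908, 574.82342357, 806.88635835])}
side {'fx': 439.5395783773885, 'fy': 439.5395783773885, 'cx': 260.2618153184436, 'cy': 196.77274640730596, 'R': array([[ 0.96574624, -0.25942677, -0.0056518 ],
       [-0.19795212, -0.72246753, -0.66246179],
       [ 0.16777708,  0.64088877, -0.74907439]]), 't': array([-559.25058498,  139.88579825,  993.22960046])}
{'fx': 297.3186396354542, 'fy': 297.3186396354542, 'cx': 255.55997631229002, 'cy': 191.25436834073076, 'mount': array([[-5.18420935e-04, -9.46426448e-01, -3.22919045e-01,
         8.39005515e+01],
       [ 9.99999838e-01, -5.66604484e-04,  5.52107984e-05,
        -6.69064040e-01],
       [-2.35220339e-04, -3.22918964e-01,  9.46426588e-01,
        -1.42453555e+02],
       [ 0.00000000e+00,  0.00000000e+00,  0.00000000e+00,
         1.00000000e+00]])}
```

View pics/top0.png

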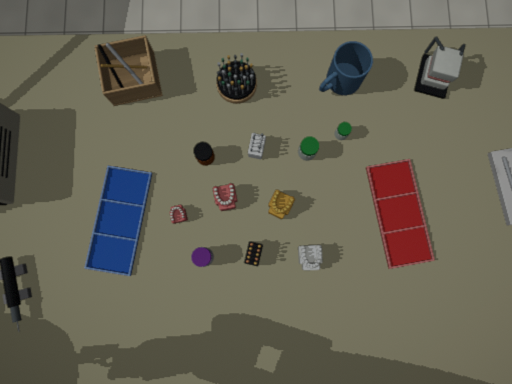

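View pics/side0.png

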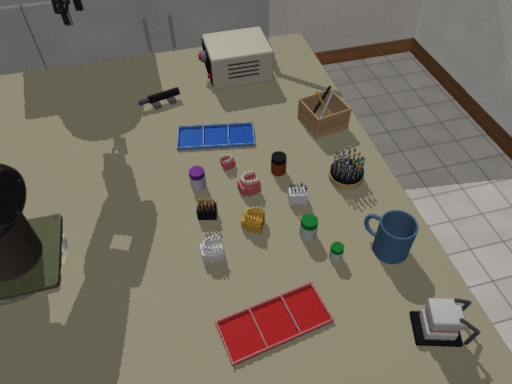

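```bash
cat > vis.py <<'E'
import numpy as np, cv2
from scipy.spatial.transform import Rotation as Ro
from bench import monitor, imaging
COL={'blue':((108,150,60),(125,255,255)),'red':((0,200,90),(4,255,255)),'green':((50,120,40),(75,255,255)),
 'violet':((130,100,30),(155,255,255)),'yellow':((18,190,110),(28,255,255)),'pink':((165,70,60),(180,190,255)),
 'pink0':((0,70,60),(6,190,255)),'black':((0,0,0),(180,255,38)),'white':((0,0,125),(180,45,255))}
def mask(img,c):
    h=cv2.cvtColor(img,cv2.COLOR_BGR2HSV); m=cv2.inRange(h,*map(np.array,COL[c]))
    if c=='pink': m|=cv2.inRange(h,*map(np.array,COL['pink0']))
    return m
def blobs(img,c,amin=60,k=3):
    m=cv2.morphologyEx(mask(img,c),cv2.MORPH_CLOSE,np.ones((k,k),np.uint8))
    cs,_=cv2.findContours(m,cv2.RETR_EXTERNAL,cv2.CHAIN_APPROX_NONE)
    return sorted([q[:,0,:].astype(float) for q in cs if cv2.contourArea(q)>amin],key=lambda q:-cv2.contourArea(q.astype(np.float32)))
def cen(q):
    m=cv2.moments(q.astype(np.float32)); return np.array([m['m10'],m['m01']])/m['m00']
def rays(name,uv,pose=None):
    c=imaging.camera_model(name); d=(np.atleast_2d(uv)-[c['cx'],c['cy']])/[c['fx'],c['fy']]
    if name!='wrist':
        R=np.array(c['R']); return -R.T@np.array(c['t']), np.c_[d,np.ones(len(d))]@R
    r=np.linalg.norm(d,axis=1)[:,None]; v=np.c_[d*np.sinc(r/np.pi),np.cos(r)]
    M=np.array(c['mount']); Rt=Ro.from_rotvec(pose[1]).as_matrix()
    return Rt@M[:3,3]+pose[0], v@M[:3,:3].T@Rt.T
def plane(name,uv,z,pose=None):
    o,v=rays(name,uv,pose); return (o+v*((z-o[2])/v[:,2])[:,None])[:,:2]
def pose():
    s=monitor.observe(); return np.array(s['tool_pos']),np.array(s['ee_rot'])
def toolyaw(rv):  # world angle of tool x
    x=Ro.from_rotvec(rv).as_matrix()[:,0]; return np.arctan2(x[1],x[0])
def rect(P):
    (c,(w,h),a)=cv2.minAreaRect(P.astype(np.float32))
    if w<h: w,h,a=h,w,a+90
    return np.round(c,1),round(w,1),round(h,1),round((a+90)%180-90,1)
E
python3 - <<'E'
from vis import *
im=cv2.imread('pics/top0.png')
for c,z in [('blue',10),('red',10),('green',56),('violet',56),('yellow',40),('pink',30),('black',34),('white',34)]:
    for q in blobs(im,c):
        uv=cen(q)
        if 80<uv[0]<450 and 115<uv[1]<300: print(c,uv.round(),len(q),*rect(plane('top',q,z)))
g=cv2.resize(im[120:280,160:360],None,fx=4,fy=4,interpolation=cv2.INTER_CUBIC)[:600]
cv2.imwrite('pics/crop0.png',np.clip(g*1.3,0,255))
E
```

```text
blue [118. 221.] 275 [523.7 290.8] 210.6 85.9 -10.6
green [309. 146.] 49 [ 662.4 -109.9] 37.3 34.9 -46.0
green [344. 129.] 36 [ 697.6 -183. ] 27.9 24.8 -3.2
violet [201. 257.] 53 [442.2 111.3] 35.3 34.9 89.9
pink [399. 214.] 289 [ 524.6 -293.1] 214.3 95.7 9.0
pink [225. 197.] 88 [564.1  65.6] 52.6 44.9 10.4
pink [178. 214.] 55 [531.7 162.8] 34.2 31.8 13.0
black [204. 152.] 56 [657.6 108.7] 47.2 35.7 43.8
black [254. 253.] 70 [447.5   8.6] 43.0 27.4 -15.1
white [310. 257.] 122 [ 436.6 -105.2] 49.7 44.4 -1.2
white [255. 144.] 73 [674.4  -0.8] 44.7 28.7 -11.3[ WARN:0@0.399] global loadsave.cpp:1063 imwrite_ Unsupported depth image for selected encoder is fallbacked to CV_8U.
```

View pics/crop0.png

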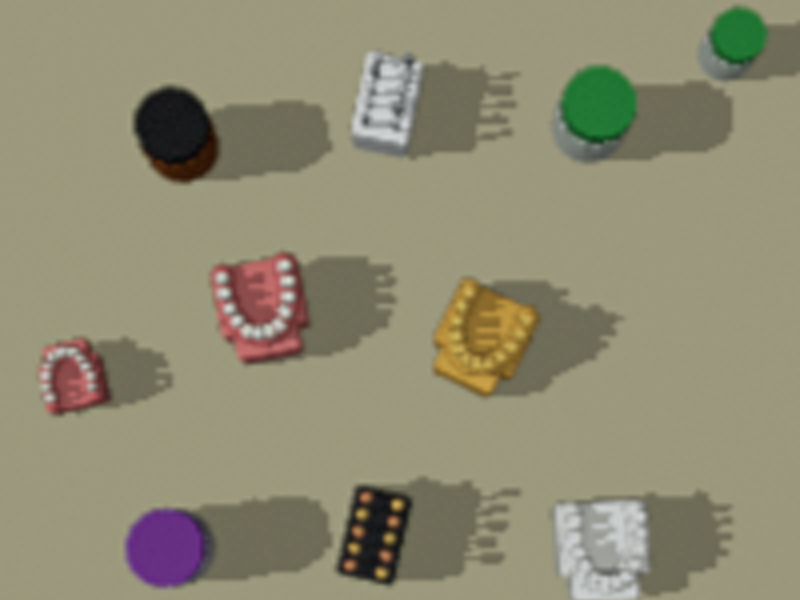

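```bash
cat >> vis.py <<'E'
def plan(x,y,z,yaw):
    """yaw: wanted world angle of tool x, deg. Prints shift (present tool axes) and turn units."""
    p,rv=pose(); R=Ro.from_rotvec(rv).as_matrix(); y0=np.degrees(toolyaw(rv))
    d=R.T@(np.array([x,y,z])-p); t=-np.radians((yaw-y0+180)%360-180)
    c,s=np.cos(t),np.sin(t); d2=[c*d[0]+s*d[1],-s*d[0]+c*d[1]]
    print('at',p.round(1),'yaw',round(y0,1),'tilt',R[:,2].round(3),'| shift/40',(d/40).round(3),'turn/.1',round(t/.1,2),'| shift if turned first',(np.array(d2)/40).round(3))
E
python3 -c "
from vis import *
plan(500,291,230,169.4)"
```

```text
at [200.4 617.7 230.1] yaw 162.0 tilt [-0.001 -0.002 -1.   ] | shift/40 [-9.645 -5.457  0.012] turn/.1 -1.29 | shift if turned first [-8.864 -6.651]
```

arm_command(
  targets=[
    [[-0.5, -0.4, 0, -0.65], [-0.5, -0.4, 0, -0.64], [-0.95, -0.7, 0, 0], [-0.95, -0.7, 0, 0], [-0.95, -0.7, 0, 0], [-0.95, -0.7, 0, 0], [-0.95, -0.7, 0, 0], [-0.95, -0.7, 0, 0], [-0.95, -0.7, 0, 0], [-0.5, -0.5, 0, 0]],
  ],
)

```text
time_s: 1.1
tool_pos: [473.3, 309.0, 230.8]
ee_rot: [-0.293, -3.128, 0.001]
contact_force: [0.7, 0.2, 0.0]
width: 85.3
grasp_force: 0.0
```

```bash
python3 - <<'E'
from vis import *
p=pose(); im=imaging.capture('wrist'); cv2.imwrite('pics/w1.png',im)
for c,z in [('blue',10),('pink',30)]:
    for q in blobs(im,c,200): print(c,cen(q).round(),*rect(plane('wrist',q,z,p)))
plan(564,65.6,150,190.4)
E
```

```text
blue [249. 144.] [450.2 304.3] 87.2 66.9 79.3
blue [250. 197.] [520.3 291.4] 87.4 65.6 79.4
blue [250. 245.] [590.9 278.4] 87.3 63.3 79.5
pink [111. 251.] [559.   72.9] 68.4 58.8 -79.5
pink [162. 219.] [524.3 173.1] 39.0 36.3 -76.3
at [474.7 306.7 230.8] yaw 169.2 tilt [ 0.001 -0.003 -1.   ] | shift/40 [-3.324 -5.494  2.039] turn/.1 -3.71 | shift if turned first [-1.107 -6.325]
```

View pics/w1.png

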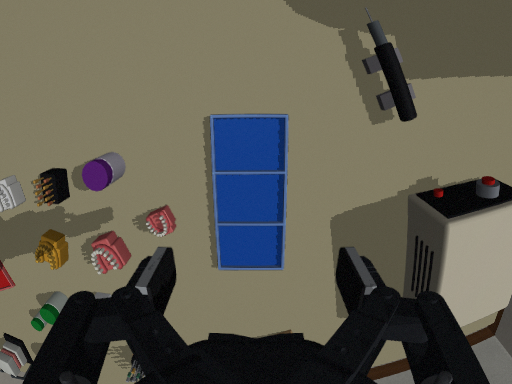

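arm_command(
  targets=[
    [[0, 0, 0.4, -0.93], [0, -0.1, 0.4, -0.93], [0, -0.1, 0.4, -0.93], [0, -0.1, 0.4, -0.92], [-0.18, -1, 0.1, 0], [-0.18, -1, 0.1, 0], [-0.18, -1, 0.1, 0], [-0.18, -1, 0.1, 0], [-0.18, -1, 0, 0], [-0.18, -1, 0, 0]],
  ],
)

```text
time_s: 2.15
tool_pos: [558.4, 70.4, 150.7]
ee_rot: [0.292, -3.127, -0.0]
contact_force: [0.4, -0.1, -0.1]
width: 85.3
grasp_force: 0.0
```

```bash
python3 - <<'E'
from vis import *
p=pose(); im=imaging.capture('wrist'); cv2.imwrite('pics/w2.png',im)
for q in blobs(im,'pink',200,9): print(cen(q).round(),*rect(plane('wrist',q,30,p)))
plan(564,65.6,150,190.4)
E
```

```text
[250. 186.] [560.7  65. ] 57.0 45.1 10.5
[354. 170.] [527.9 159.1] 35.9 35.5 -77.8
[ 4. 91.] [ 515.  -232.8] 206.0 36.7 3.3
at [560.4  65.5 151.1] yaw -169.5 tilt [ 0.001 -0.004 -1.   ] | shift/40 [-0.089 -0.015  0.027] turn/.1 0.01 | shift if turned first [-0.089 -0.015]
```

View pics/w2.png

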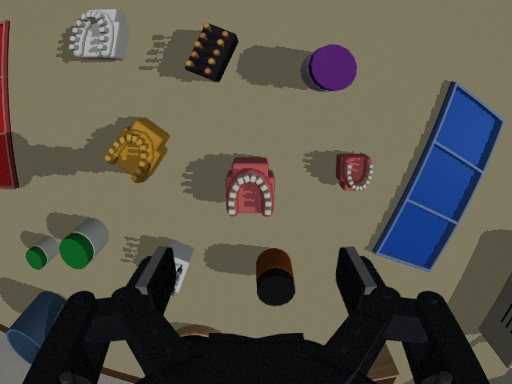

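arm_command(
  targets=[
    [[-0.04, 0, 0.7, 0], [0, 0, 0.7, 0], [0, 0, 0.7, 0], [0, 0, 0.6, 0], [0, 0, 0.5, 0], [0, 0, 0.3, 0], [0, 0, 0.18, 0], [0, 0, 0, 0], [0, 0, 0, 0], [0, 0, 0, 0]],
  ],
)

```text
time_s: 3.2
tool_pos: [561.2, 72.1, 5.4]
ee_rot: [-0.292, 3.126, -0.0]
contact_force: [0.0, -0.9, 0.4]
width: 85.3
grasp_force: 0.0
```

arm_command(
  targets=[
    [[0, 0, 0, 0], [0, 0, 0, 0], [0, 0, 0, 0], [0, 0, 0, 0], [0, 0, 0, 0], [0, 0, 0, 0], [0, 0, 0, 0], [0, 0, 0, 0], [0, 0, 0, 0], [0, 0, 0, 0]],
  ],
  fingers=0,
  force=35,
)

```text
time_s: 4.2
tool_pos: [560.8, 71.9, 4.9]
ee_rot: [-0.292, 3.127, -0.0]
contact_force: [-0.7, -0.2, 4.8]
width: 44.9
grasp_force: 38.2
```

```bash
python3 - <<'E'
from vis import *
plan(521.5,291,100,169.4)
E
```

```text
at [560.8  71.9   4.9] yaw -169.3 tilt [ 0.001 -0.    -1.   ] | shift/40 [-0.051  5.563 -2.379] turn/.1 3.71 | shift if turned first [1.971 5.203]
```

arm_command(
  targets=[
    [[0, 0, -0.3, 0], [0, 0, -0.6, 0], [0, 0, -0.8, 0], [0, 0, -0.7, 0.93], [0, 0, 0, 0.93], [0, 0, 0, 0.93], [0, 0, 0, 0.92], [0, 0, 0, 0], [0, 0, 0, 0], [0, 0, 0, 0]],
  ],
)

```text
time_s: 5.2
tool_pos: [559.8, 72.1, 99.9]
ee_rot: [-0.288, -3.128, -0.0]
contact_force: [0.2, -0.1, -1.2]
width: 45.5
grasp_force: 37.6
```

```bash
python3 - <<'E'
from vis import *
plan(521.5,291,100,169.4)
im=imaging.capture('wrist'); cv2.imwrite('pics/w3.png',im)
plan(521.5,291,100,169.4)
E
```

```text
at [559.8  72.1  99.9] yaw 169.5 tilt [-0.001  0.    -1.   ] | shift/40 [ 1.940e+00  5.207e+00 -2.000e-03] turn/.1 0.01 | shift if turned first [1.948 5.204]
at [559.9  72.   99.9] yaw 169.5 tilt [-0.  0. -1.] | shift/40 [ 1.944e+00  5.206e+00 -1.000e-03] turn/.1 0.01 | shift if turned first [1.95  5.204]
```

View pics/w3.png

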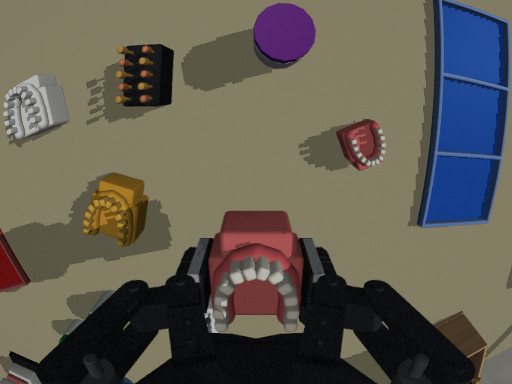

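```bash
python3 - <<'E'
from vis import *
p=pose(); R=Ro.from_rotvec(p[1]).as_matrix()
for uv,z in [((256,212),95),((256,240),125),((256,313),125)]:
    w=plane('wrist',uv,z,p)[0]; print((R.T@(np.r_[w,z]-p[0])).round(1))
E
```

```text
[21.9 -0.3  5. ]
[ 20.9  -0.4 -25. ]
[-22.8  -0.4 -25.1]
```

arm_command(
  targets=[
    [[0.24, 0.5, 0, 0], [0.24, 0.65, 0, 0], [0.24, 0.65, 0, 0], [0.24, 0.65, 0, 0], [0.24, 0.65, 0, 0], [0.24, 0.65, 0, 0], [0.24, 0.65, 0, 0], [0.27, 0.8, 0, 0], [0, 0, 0, 0], [0, 0, 0, 0]],
  ],
)

```text
time_s: 6.25
tool_pos: [521.3, 291.3, 99.9]
ee_rot: [-0.287, -3.128, 0.001]
contact_force: [0.1, -0.9, -0.7]
width: 45.5
grasp_force: 37.5
```

```bash
python3 - <<'E'
from vis import *
p=pose(); im=imaging.capture('wrist'); cv2.imwrite('pics/w4.png',im)
for q in blobs(im,'blue',200): print(cen(q).round(),*rect(plane('wrist',q,10,p)))
im=imaging.capture('top'); cv2.imwrite('pics/t4.png',im)
plan(521.5,291,100,169.4)
E
```

```text
[256. 109.] [450.6 304.3] 86.4 66.7 79.5
[256. 187.] [520.  291.4] 86.7 65.1 79.5
at [521.6 290.2  99.9] yaw 169.4 tilt [-0.    -0.001 -1.   ] | shift/40 [ 0.007  0.02  -0.003] turn/.1 0.0 | shift if turned first [0.007 0.02 ]
```

View pics/w4.png

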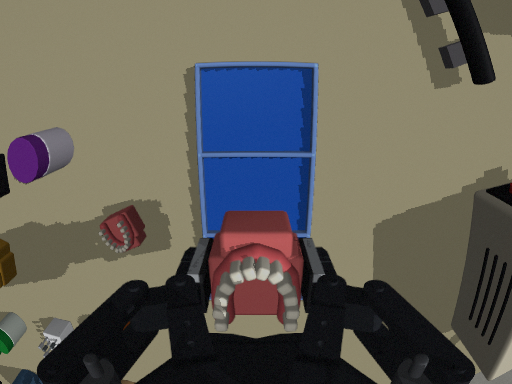

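arm_command(
  targets=[
    [[0, 0.01, 0.3, 0], [0, 0, 0.4, 0], [0, 0, 0.4, 0], [0, 0, 0.4, 0], [0, 0, 0.3, 0], [0, 0, 0.2, 0], [0, 0, 0.15, 0], [0, 0, 0.1, 0], [0, 0, 0.04, 0], [0, 0, 0, 0]],
  ],
)

```text
time_s: 7.35
tool_pos: [522.0, 291.4, 8.8]
ee_rot: [0.29, 3.128, 0.0]
contact_force: [0.4, -0.4, -1.3]
width: 45.2
grasp_force: 37.5
```

arm_command(
  targets=[
    [[0, 0, 0.01, 0], [0, 0, 0.01, 0], [0, 0, 0.01, 0], [0, 0, 0, 0], [0, 0, 0, 0], [0, 0, 0, 0], [0, 0, 0, 0], [0, 0, 0, 0], [0, 0, 0, 0], [0, 0, 0, 0]],
  ],
)

```text
time_s: 8.35
tool_pos: [522.1, 291.3, 8.0]
ee_rot: [0.29, 3.128, 0.0]
contact_force: [-1.8, -0.2, 4.8]
width: 45.3
grasp_force: 38.3
```

arm_command(
  targets=[
    [[0, 0, 0, 0], [0, 0, 0, 0], [0, 0, 0, 0], [0, 0, 0, 0], [0, 0, 0, 0], [0, 0, -0.3, 0], [0, 0, -0.6, 0], [0, 0, -0.7, 0], [0, 0, -0.9, 0], [0, 0, -0.9, 0]],
  ],
  fingers=0.64,
)

```text
time_s: 9.35
tool_pos: [521.5, 291.1, 145.3]
ee_rot: [0.29, 3.128, 0.0]
contact_force: [-0.4, -0.1, 0.7]
width: 54.2
grasp_force: 0.0
```

```bash
python3 - <<'E'
from vis import *
plan(657,109,150,175)
E
```

```text
at [521.5 291.1 145.3] yaw 169.4 tilt [ 0.  0. -1.] | shift/40 [-4.166 -3.853 -0.118] turn/.1 -0.98 | shift if turned first [-3.771 -4.24 ]
```

arm_command(
  targets=[
    [[-0.4, -0.4, -0.1, 0], [-0.6, -0.55, 0, 0], [-0.65, -0.6, 0, 0], [-0.65, -0.6, 0, 0], [-0.65, -0.6, 0, 0], [-0.6, -0.55, 0, 0], [-0.6, -0.55, 0, 0], [0, 0, 0, 0], [0, 0, 0, 0], [0, 0, 0, 0]],
  ],
  fingers=1,
)

```text
time_s: 10.35
tool_pos: [656.1, 110.0, 147.7]
ee_rot: [-0.289, -3.128, -0.0]
contact_force: [-0.2, 0.2, -0.4]
width: 85.3
grasp_force: 0.0
```

```bash
python3 - <<'E'
from vis import *
p=pose(); im=imaging.capture('wrist'); cv2.imwrite('pics/w5.png',im)
M=mask(im,'black')
n,l,s,c=cv2.connectedComponentsWithStats(M)
for i in range(1,n):
    if s[i,4]>200: print(s[i],c[i].round())
plan(657,109,150,169.4)
im=imaging.capture('top'); cv2.imwrite('pics/t5.png',im)
E
```

```text
[ 92   0  42  25 804] [114.  12.]
[ 232  169   46   46 1657] [255. 192.]
[   23   248   467   136 31563] [254. 337.]
[  0 300  26  42 339] [ 12. 319.]
at [656.  110.3 147.6] yaw 169.5 tilt [-0.  0. -1.] | shift/40 [-0.031 -0.027 -0.061] turn/.1 0.01 | shift if turned first [-0.031 -0.027]
```

View pics/w5.png

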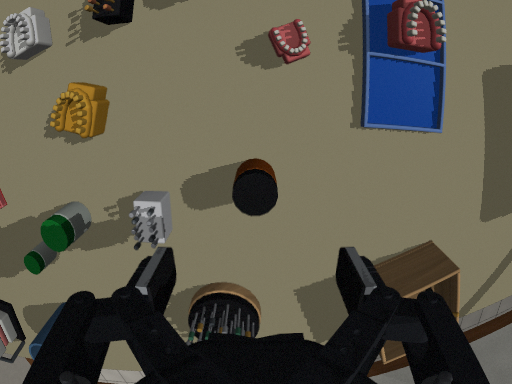

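```bash
python3 - <<'E'
from vis import *
p=pose()
print(plane('wrist',[(255,193),(255,215),(255,169),(232,193),(278,193)],56,p).round(1))
x,y=plane('wrist',(255,193.),54,p)[0]; plan(x,y,16,169.4)
E
```

```text
[[653.2 109.9]
 [672.8 106.2]
 [632.9 113.7]
 [649.7  91. ]
 [656.7 128.8]]
at [656.  110.4 147.5] yaw 169.5 tilt [-0.  0. -1.] | shift/40 [ 0.048 -0.026  3.288] turn/.1 0.02 | shift if turned first [ 0.048 -0.026]
```

arm_command(
  targets=[
    [[0.05, 0, 0.6, 0], [0, 0, 0.7, 0], [0, 0, 0.7, 0], [0, 0, 0.6, 0], [0, 0, 0.5, 0], [0, 0, 0.2, 0], [0, 0, 0.09, 0], [0, 0, 0, 0], [0, 0, 0, 0], [0, 0, 0, 0]],
  ],
)

```text
time_s: 11.45
tool_pos: [655.6, 109.8, 13.3]
ee_rot: [0.289, 3.126, 0.001]
contact_force: [-0.2, -0.8, -0.8]
width: 85.1
grasp_force: 0.0
```

arm_command(
  targets=[
    [[0, 0, 0, 0], [0, 0, 0, 0], [0, 0, 0, 0], [0, 0, 0, 0], [0, 0, 0, 0], [0, 0, 0, 0], [0, 0, 0, 0], [0, 0, 0, 0], [0, 0, 0, 0], [0, 0, 0, 0]],
  ],
  fingers=0,
)

```text
time_s: 12.45
tool_pos: [655.0, 109.7, 12.1]
ee_rot: [0.29, 3.128, -0.0]
contact_force: [0.0, 0.2, 4.4]
width: 39.1
grasp_force: 35.6
```

arm_command(
  targets=[
    [[0, 0, -0.3, 0], [0, 0, -0.6, 0], [0, 0, -0.8, 0], [0, 0, -0.5, 0], [0, 0, -0.2, 0], [0, 0, 0, 0], [0, 0, 0, 0], [0, 0, 0, 0], [0, 0, 0, 0], [0, 0, 0, 0]],
  ],
)

```text
time_s: 13.45
tool_pos: [654.1, 109.6, 106.5]
ee_rot: [-0.29, -3.126, 0.001]
contact_force: [0.3, 0.4, -1.6]
width: 39.0
grasp_force: 35.4
```

```bash
python3 - <<'E'
from vis import *
p=pose(); im=imaging.capture('wrist'); cv2.imwrite('pics/w6.png',im)
a=np.radians(-10.6); bx=521.3+72*np.cos(a); by=291.2+72*np.sin(a); print(bx,by)
plan(bx,by,105,169.4)
E
```

```text
592.0713451387678 277.95550275588414
at [654.2 109.7 106.9] yaw 169.4 tilt [-0.001 -0.    -1.   ] | shift/40 [2.301 3.85  0.048] turn/.1 0.0 | shift if turned first [2.302 3.85 ]
```

View pics/w6.png

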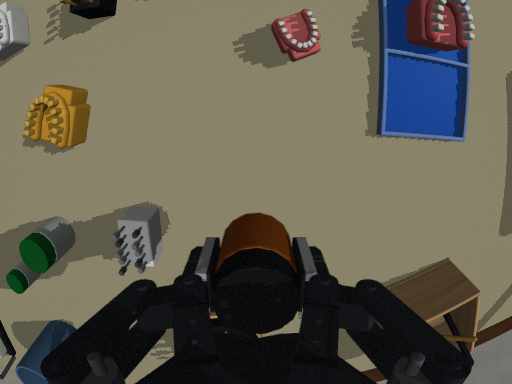

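arm_command(
  targets=[
    [[0.2, 0.3, 0, 0], [0.3, 0.5, 0, 0], [0.3, 0.5, 0, 0], [0.3, 0.5, 0, 0], [0.3, 0.5, 0, 0], [0.3, 0.5, 0, 0], [0.3, 0.5, 0, 0], [0.2, 0.35, 0, 0], [0.1, 0.2, 0, 0], [0, 0, 0, 0]],
  ],
)

```text
time_s: 14.5
tool_pos: [592.1, 279.1, 107.7]
ee_rot: [0.287, 3.128, 0.0]
contact_force: [0.8, 0.4, -1.0]
width: 39.0
grasp_force: 35.4
```

```bash
python3 - <<'E'
from vis import *
plan(592.1,278,15.1,169.4)
E
```

```text
at [592.1 279.1 107.7] yaw 169.5 tilt [ 0.  0. -1.] | shift/40 [-0.005 -0.026  2.316] turn/.1 0.02 | shift if turned first [-0.005 -0.026]
```

arm_command(
  targets=[
    [[0, -0.02, 0.3, 0], [0, 0, 0.4, 0], [0, 0, 0.4, 0], [0, 0, 0.4, 0], [0, 0, 0.3, 0], [0, 0, 0.2, 0], [0, 0, 0.15, 0], [0, 0, 0.1, 0], [0, 0, 0.04, 0], [0, 0, 0, 0]],
  ],
)

```text
time_s: 15.5
tool_pos: [592.6, 277.3, 16.4]
ee_rot: [0.29, 3.128, 0.0]
contact_force: [0.3, -0.0, -0.7]
width: 38.7
grasp_force: 35.4
```

arm_command(
  targets=[
    [[0, 0, 0.01, 0], [0, 0, 0.01, 0], [0, 0, 0, 0], [0, 0, 0, 0], [0, 0, 0, 0], [0, 0, 0, 0], [0, 0, 0, 0], [0, 0, 0, 0], [0, 0, 0, 0], [0, 0, 0, 0]],
  ],
)

```text
time_s: 16.5
tool_pos: [592.4, 277.2, 15.3]
ee_rot: [-0.29, -3.128, 0.0]
contact_force: [0.0, -0.5, -0.7]
width: 39.4
grasp_force: 35.4
```

arm_command(
  targets=[
    [[0, 0, 0.01, 0], [0, 0, 0.01, 0], [0, 0, 0.01, 0], [0, 0, 0, 0], [0, 0, 0, 0], [0, 0, 0, 0], [0, 0, 0, 0], [0, 0, 0, 0], [0, 0, 0, 0], [0, 0, 0, 0]],
  ],
)

```text
time_s: 17.5
tool_pos: [592.4, 277.2, 15.1]
ee_rot: [-0.29, -3.128, 0.0]
contact_force: [-3.4, -1.3, 5.2]
width: 39.0
grasp_force: 35.9
```

arm_command(
  targets=[
    [[0, 0, 0, 0], [0, 0, 0, 0], [0, 0, 0, 0], [0, 0, 0, 0], [0, 0, -0.3, 0], [0, 0, -0.6, 0], [0, 0, -0.8, 0], [0, 0, -0.9, 0], [0, 0, -0.7, 0], [0, 0, 0, 0]],
  ],
  fingers=0.62,
)

```text
time_s: 18.5
tool_pos: [595.7, 278.5, 153.5]
ee_rot: [0.289, 3.118, 0.008]
contact_force: [0.9, -0.3, 0.9]
width: 52.4
grasp_force: 0.0
```

```bash
python3 - <<'E'
from vis import *
plan(670,0,150,169.4)
E
```

```text
at [595.7 278.5 153.5] yaw 169.4 tilt [ 0.011  0.004 -1.   ] | shift/40 [-3.104 -6.503  0.079] turn/.1 0.0 | shift if turned first [-3.106 -6.503]
```

arm_command(
  targets=[
    [[-0.3, -0.6, 0, 0], [-0.4, -0.85, 0, 0], [-0.4, -0.85, 0, 0], [-0.4, -0.85, 0, 0], [-0.4, -0.85, 0, 0], [-0.4, -0.85, 0.05, 0], [-0.4, -0.85, 0, 0], [-0.4, -0.8, 0, 0], [0, 0, 0, 0], [0, 0, 0, 0]],
  ],
  fingers=1,
)

```text
time_s: 19.5
tool_pos: [666.2, -1.8, 143.5]
ee_rot: [-0.292, -3.127, -0.001]
contact_force: [-0.1, 0.2, -0.4]
width: 85.5
grasp_force: 0.0
```

```bash
python3 - <<'E'
from vis import *
plan(670,0,150,169.4)
p=pose(); im=imaging.capture('wrist'); cv2.imwrite('pics/w7.png',im)
for z in (34,):
  for q in blobs(im,'white',200): print(cen(q).round(),*rect(plane('wrist',q,z,p)))
E
```

```text
at [666.2  -1.8 143.5] yaw 169.3 tilt [-0.001  0.    -1.   ] | shift/40 [-0.086  0.062 -0.162] turn/.1 -0.01 | shift if turned first [-0.086  0.062]
[260. 190.] [673.3  -1.7] 47.9 28.4 -11.6
[ 15. 346.] [ 881.7 -492.5] 72.5 70.0 -16.5
```

View pics/w7.png

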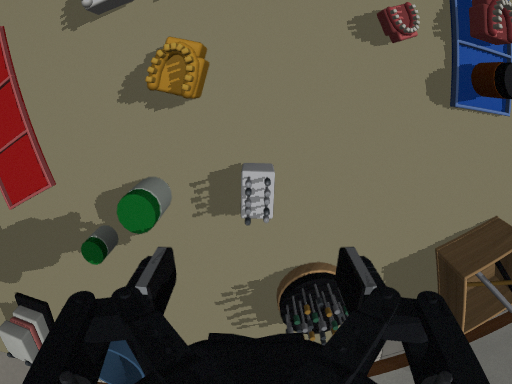

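arm_command(
  targets=[
    [[-0.18, 0.05, 0.6, 0], [0, 0, 0.7, 0], [0, 0, 0.7, 0], [0, 0, 0.6, 0], [0, 0, 0.5, 0], [0, 0, 0.2, 0], [0, 0, 0.11, 0], [0, 0, 0, 0], [0, 0, 0, 0], [0, 0, 0, 0]],
  ],
)

```text
time_s: 20.55
tool_pos: [674.9, -0.5, 9.3]
ee_rot: [0.289, 3.126, 0.0]
contact_force: [0.3, -0.2, -0.1]
width: 85.4
grasp_force: 0.0
```

arm_command(
  targets=[
    [[0, 0, 0, 0], [0, 0, 0, 0], [0, 0, 0, 0], [0, 0, 0, 0], [0, 0, 0, 0], [0, 0, 0, 0], [0, 0, 0, 0], [0, 0, 0, 0], [0, 0, 0, 0], [0, 0, 0, 0]],
  ],
  fingers=0,
)

```text
time_s: 21.55
tool_pos: [674.2, -0.6, 8.0]
ee_rot: [0.29, 3.128, -0.0]
contact_force: [0.6, -0.3, 1.6]
width: 29.8
grasp_force: 35.9
```

arm_command(
  targets=[
    [[0, 0, -0.3, 0], [0, 0, -0.6, 0], [0, 0, -0.8, 0], [0, 0, -0.5, 0], [0, 0, -0.2, 0], [0, 0, 0, 0], [0, 0, 0, 0], [0, 0, 0, 0], [0, 0, 0, 0], [0, 0, 0, 0]],
  ],
)

```text
time_s: 22.55
tool_pos: [673.3, -0.5, 102.5]
ee_rot: [-0.29, -3.126, 0.0]
contact_force: [-0.1, -0.3, -1.0]
width: 29.6
grasp_force: 35.7
```

```bash
python3 - <<'E'
from vis import *
p=pose(); im=imaging.capture('wrist'); cv2.imwrite('pics/w8.png',im)
a=np.radians(-10.6); bx=521.3-72*np.cos(a); by=291.2-72*np.sin(a); print(bx,by)
plan(bx,by,130,169.4)
E
```

```text
450.52865486123204 304.44449724411584
at [ 6.735e+02 -5.000e-01  1.028e+02] yaw 169.4 tilt [-0.001  0.    -1.   ] | shift/40 [ 6.881  6.47  -0.671] turn/.1 0.0 | shift if turned first [6.883 6.468]
```

View pics/w8.png

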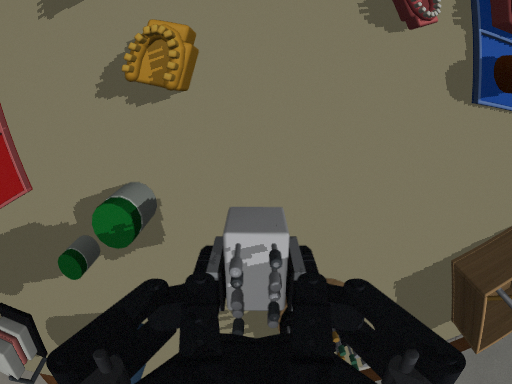

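arm_command(
  targets=[
    [[0.4, 0.4, 0, 0], [0.75, 0.7, 0, 0], [0.8, 0.75, 0, 0], [0.8, 0.75, 0, 0], [0.8, 0.75, 0, 0], [0.8, 0.75, 0, 0], [0.8, 0.75, 0, 0], [0.8, 0.75, 0, 0], [0.6, 0.6, 0, 0], [0.3, 0.25, 0, 0]],
  ],
)

```text
time_s: 23.6
tool_pos: [450.3, 305.4, 103.7]
ee_rot: [-0.285, -3.128, -0.0]
contact_force: [-0.1, -0.9, -0.9]
width: 28.9
grasp_force: 35.7
```

arm_command(
  targets=[
    [[0, 0, 0, 0], [0, 0, 0.2, 0], [0, 0, 0.4, 0], [0, 0, 0.4, 0], [0, 0, 0.1, 0], [0, 0, 0, 0], [0, 0, 0, 0], [0, 0, 0, 0], [0, 0, 0, 0], [0, 0, 0, 0]],
  ],
)

```text
time_s: 24.6
tool_pos: [452.3, 303.7, 60.4]
ee_rot: [0.29, 3.127, 0.001]
contact_force: [-0.9, -0.5, -0.2]
width: 29.7
grasp_force: 35.7
```

```bash
python3 - <<'E'
from vis import *
plan(450.5,304.4,11,169.4)
E
```

```text
at [452.3 303.7  60.4] yaw 169.4 tilt [ 0.001  0.001 -1.   ] | shift/40 [0.05  0.009 1.234] turn/.1 0.0 | shift if turned first [0.05  0.009]
```

arm_command(
  targets=[
    [[0.05, 0, 0.2, 0], [0, 0, 0.3, 0], [0, 0, 0.3, 0], [0, 0, 0.2, 0], [0, 0, 0.12, 0], [0, 0, 0.06, 0], [0, 0, 0.02, 0], [0, 0, 0, 0], [0, 0, 0, 0], [0, 0, 0, 0]],
  ],
)

```text
time_s: 25.6
tool_pos: [450.3, 304.0, 12.2]
ee_rot: [0.29, 3.127, 0.001]
contact_force: [-0.9, 0.2, -0.7]
width: 29.4
grasp_force: 35.7
```

arm_command(
  targets=[
    [[0, 0, 0.01, 0], [0, 0, 0.01, 0], [0, 0, 0.01, 0], [0, 0, 0.01, 0], [0, 0, 0, 0], [0, 0, 0, 0], [0, 0, 0, 0], [0, 0, 0, 0], [0, 0, 0, 0], [0, 0, 0, 0]],
  ],
)

```text
time_s: 26.6
tool_pos: [450.1, 303.9, 10.9]
ee_rot: [-0.29, -3.128, 0.0]
contact_force: [-2.1, -2.5, 5.2]
width: 29.3
grasp_force: 36.5
```

arm_command(
  targets=[
    [[0, 0, 0, 0], [0, 0, 0, 0], [0, 0, 0, 0], [0, 0, 0, 0], [0, 0, -0.3, 0], [0, 0, -0.6, 0], [0, 0, -0.8, 0], [0, 0, -0.9, 0], [0, 0, -0.9, 0], [0, 0, 0, 0]],
  ],
  fingers=0.5,
)

```text
time_s: 27.6
tool_pos: [453.6, 305.8, 157.9]
ee_rot: [0.289, 3.118, 0.011]
contact_force: [0.8, 0.2, 1.6]
width: 43.0
grasp_force: 0.0
```

```bash
sed -i "s/'yellow':((18,190,110)/'yellow':((15,150,70)/" vis.py; python3 - <<'E'
from vis import *
im=cv2.imread('pics/top0.png')
print(cv2.cvtColor(im,cv2.COLOR_BGR2HSV)[200:208:4,276:286:4].tolist())
for q in blobs(im,'yellow'): print(cen(q).round(),*rect(plane('top',q,30)))
w=plane('top',(281,204),30)[0]
plan(*w,150,156)
E
```

```text
[[[20, 177, 92], [20, 172, 107], [20, 173, 109]], [[20, 175, 86], [20, 172, 111], [20, 174, 110]]]
[280. 204.] [546.1 -48.2] 51.1 43.4 -27.8
at [453.6 305.8 157.9] yaw 169.4 tilt [ 0.011  0.006 -1.   ] | shift/40 [-3.92  -8.318  0.169] turn/.1 2.34 | shift if turned first [-5.743 -7.182]
```

arm_command(
  targets=[
    [[-0.3, -0.5, 0, 0], [-0.42, -0.9, 0, 0], [-0.42, -0.9, 0, 0], [-0.42, -0.9, 0, 0], [-0.42, -0.9, 0, 0], [-0.42, -0.9, 0, 0], [-0.42, -0.9, 0, 0], [-0.42, -0.9, 0, 0], [-0.42, -0.9, 0, 0], [-0.3, -0.6, 0, 0]],
  ],
  fingers=1,
)

```text
time_s: 28.6
tool_pos: [544.8, -54.0, 150.2]
ee_rot: [0.293, 3.128, -0.001]
contact_force: [-0.1, 0.6, 0.4]
width: 85.3
grasp_force: 0.0
```

arm_command(
  targets=[
    [[0, 0, 0, 0.5], [0, 0, 0, 1], [0, 0, 0, 1], [0, 0, 0, 0.5], [0, 0, 0, 0], [0, 0, 0, 0], [0, 0, 0, 0], [0, 0, 0, 0], [0, 0, 0, 0], [0, 0, 0, 0]],
  ],
)

```text
time_s: 29.6
tool_pos: [544.7, -51.6, 150.1]
ee_rot: [-0.754, -3.05, -0.0]
contact_force: [0.4, 0.6, 0.4]
width: 85.3
grasp_force: 0.0
```

```bash
python3 - <<'E'
from vis import *
p=pose(); im=imaging.capture('wrist'); cv2.imwrite('pics/w9.png',im)
for q in blobs(im,'yellow',200,5): print(cen(q).round(),*rect(plane('wrist',q,30,p)))
plan(546,-48,6,152)
E
```

```text
[259. 182.] [542.9 -48.1] 57.1 44.8 -26.1
at [544.7 -51.6 150.1] yaw 152.2 tilt [-0. -0. -1.] | shift/40 [0.014 0.096 3.603] turn/.1 0.04 | shift if turned first [0.014 0.096]
```

View pics/w9.png

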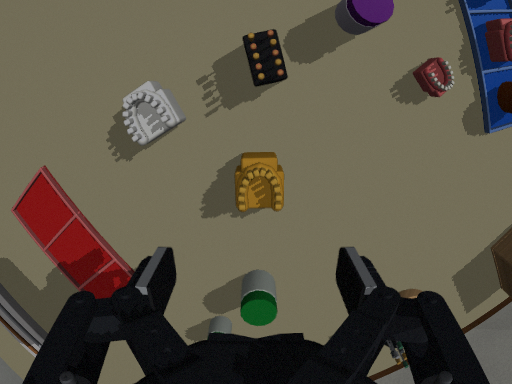

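arm_command(
  targets=[
    [[0.06, 0.07, 0.6, -0.2], [0, 0, 0.7, 0], [0, 0, 0.7, 0], [0, 0, 0.6, 0], [0, 0, 0.5, 0], [0, 0, 0.35, 0], [0, 0, 0.17, 0], [0, 0, 0, 0], [0, 0, 0, 0], [0, 0, 0, 0]],
  ],
)

```text
time_s: 30.65
tool_pos: [545.0, -48.3, 6.6]
ee_rot: [0.723, 3.055, 0.0]
contact_force: [-0.7, 0.5, -0.3]
width: 85.5
grasp_force: 0.0
```

arm_command(
  targets=[
    [[0, 0, 0, 0], [0, 0, 0, 0], [0, 0, 0, 0], [0, 0, 0, 0], [0, 0, 0, 0], [0, 0, 0, 0], [0, 0, 0, 0], [0, 0, 0, 0], [0, 0, 0, 0], [0, 0, 0, 0]],
  ],
  fingers=0,
)

```text
time_s: 31.65
tool_pos: [544.4, -48.1, 5.9]
ee_rot: [0.723, 3.056, 0.0]
contact_force: [-0.7, 0.6, 5.4]
width: 45.1
grasp_force: 38.3
```

arm_command(
  targets=[
    [[0, 0, -0.3, 0], [0, 0, -0.6, 0], [0, 0, -0.8, 0], [0, 0, -0.7, -0.9], [0, 0, -0.2, -1], [0, 0, 0, -1], [0, 0, 0, -1], [0, 0, 0, -1], [0, 0, 0, -1], [0, 0, 0, 0]],
  ],
)

```text
time_s: 32.65
tool_pos: [543.2, -48.0, 109.0]
ee_rot: [0.196, -3.134, -0.0]
contact_force: [-0.4, 0.2, -0.9]
width: 45.2
grasp_force: 37.7
```

```bash
sed -i "s/'red':((0,200,90)/'red':((0,150,60)/" vis.py; python3 - <<'E'
from vis import *
im=cv2.imread('pics/top0.png')
for q in blobs(im,'red',300): print('top',cen(q).round(),*rect(plane('top',q,10)))
p=pose(); im=imaging.capture('wrist'); cv2.imwrite('pics/w10.png',im)
for q in blobs(im,'red',500): print(cen(q).round(),*rect(plane('wrist',q,10,p)))
plan(524,-293,110,189)
E
```

```text
top [400. 214.] [ 526.3 -300.3] 210.7 84.9 9.0
[ 24. 146.] [ 523.4 -298. ] 82.3 67.0 -81.0
[ 36. 209.] [ 593.2 -286.4] 81.2 65.4 -81.1
[20. 79.] [ 452.7 -301.7] 67.3 66.3 -81.2
at [543.3 -48.  109. ] yaw -172.9 tilt [-0.001  0.    -1.   ] | shift/40 [ 1.232 -6.019 -0.025] turn/.1 -0.34 | shift if turned first [ 1.435 -5.974]
```

arm_command(
  targets=[
    [[0.1, -0.4, 0, 0], [0.15, -0.75, 0, 0], [0.15, -0.8, 0, 0], [0.15, -0.8, 0, 0], [0.15, -0.8, 0, 0], [0.15, -0.8, 0, 0], [0.15, -0.8, 0, 0], [0.15, -0.7, 0, 0], [0.1, -0.32, 0, -0.34], [0, 0, 0, 0]],
  ],
)

```text
time_s: 33.7
tool_pos: [524.6, -300.8, 109.2]
ee_rot: [0.243, -3.132, 0.0]
contact_force: [-1.0, 1.7, -0.3]
width: 45.4
grasp_force: 37.7
```

arm_command(
  targets=[
    [[0, 0, 0, 0], [0, 0, 0, 0], [0, 0, 0, 0], [0, 0, 0, 0], [0, 0, 0, 0], [0, 0, 0, 0], [0, 0, 0, 0], [0, 0, 0, 0], [0, 0, 0, 0], [0, 0, 0, 0]],
  ],
)

```text
time_s: 34.7
tool_pos: [525.1, -299.2, 109.3]
ee_rot: [0.25, -3.132, 0.0]
contact_force: [-0.3, -0.6, -1.0]
width: 45.5
grasp_force: 37.7
```

```bash
python3 - <<'E'
from vis import *
p=pose(); im=imaging.capture('wrist'); cv2.imwrite('pics/w11.png',im)
for q in blobs(im,'red',500): print(cen(q).round(),*rect(plane('wrist',q,10,p)))
plan(525,-300,109,189)
E
```

```text
[253. 107.] [ 453.4 -312.8] 86.5 67.1 -81.0
[253. 183.] [ 523.2 -301.7] 87.0 65.8 -80.9
at [ 525.1 -299.2  109.3] yaw -170.9 tilt [ 0. -0. -1.] | shift/40 [ 0.006 -0.019  0.008] turn/.1 0.02 | shift if turned first [ 0.006 -0.019]
```

View pics/w11.png

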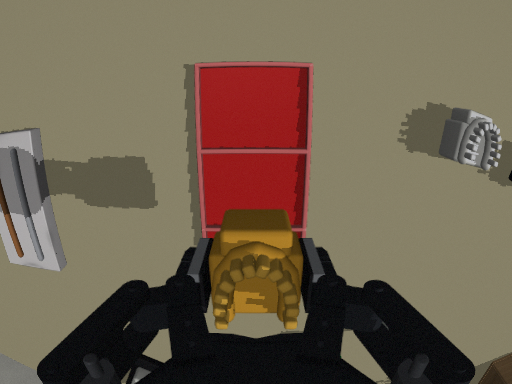

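arm_command(
  targets=[
    [[0.02, -0.06, 0.3, 0], [0, 0, 0.4, 0], [0, 0, 0.4, 0], [0, 0, 0.4, 0], [0, 0, 0.4, 0], [0, 0, 0.3, 0], [0, 0, 0.15, 0], [0, 0, 0.1, 0], [0, 0, 0.03, 0], [0, 0, 0, 0]],
  ],
)

```text
time_s: 35.75
tool_pos: [525.1, -301.9, 10.6]
ee_rot: [-0.25, 3.131, -0.001]
contact_force: [0.1, -0.1, -0.8]
width: 45.5
grasp_force: 37.7
```

arm_command(
  targets=[
    [[0, 0, 0.01, 0], [0, 0, 0.01, 0], [0, 0, 0.01, 0], [0, 0, 0, 0], [0, 0, 0, 0], [0, 0, 0, 0], [0, 0, 0, 0], [0, 0, 0, 0], [0, 0, 0, 0], [0, 0, 0, 0]],
  ],
)

```text
time_s: 36.75
tool_pos: [524.7, -301.7, 9.0]
ee_rot: [0.25, -3.132, -0.0]
contact_force: [-0.6, 0.8, -0.2]
width: 45.1
grasp_force: 37.7
```

arm_command(
  targets=[
    [[0, 0, 0.01, 0], [0, 0, 0.01, 0], [0, 0, 0, 0], [0, 0, 0, 0], [0, 0, 0, 0], [0, 0, 0, 0], [0, 0, 0, 0], [0, 0, 0, 0], [0, 0, 0, 0], [0, 0, 0, 0]],
  ],
)

```text
time_s: 37.75
tool_pos: [524.7, -301.7, 8.9]
ee_rot: [0.25, -3.131, -0.0]
contact_force: [-2.9, 1.9, 4.7]
width: 45.7
grasp_force: 38.5
```

Contact; release, lift and go to the green jar.

arm_command(
  targets=[
    [[0, 0, 0, 0], [0, 0, 0, 0], [0, 0, 0, 0], [0, 0, 0, 0], [0, 0, 0, 0], [0, 0, -0.3, 0], [0, 0, -0.6, 0], [0, 0, -0.8, 0], [0, 0, -0.9, 0], [0, 0, -0.9, 0]],
  ],
  fingers=0.64,
)

```text
time_s: 38.75
tool_pos: [524.6, -301.6, 150.3]
ee_rot: [-0.25, 3.131, -0.001]
contact_force: [-0.1, 0.2, 0.3]
width: 54.9
grasp_force: 0.0
```

```bash
python3 - <<'E'
from vis import *
plan(658,-110,150,189)
E
```

```text
at [ 524.6 -301.6  150.3] yaw -170.9 tilt [ 0. -0. -1.] | shift/40 [-4.053  4.201  0.007] turn/.1 0.02 | shift if turned first [-4.043  4.209]
```

arm_command(
  targets=[
    [[-0.4, 0.4, 0, 0], [-0.6, 0.6, 0, 0], [-0.65, 0.65, 0, 0], [-0.65, 0.7, 0, 0], [-0.65, 0.7, 0, 0], [-0.6, 0.65, 0, 0], [-0.5, 0.5, 0, 0], [0, 0, 0, 0], [0, 0, 0, 0], [0, 0, 0, 0]],
  ],
  fingers=0.72,
)

```text
time_s: 39.75
tool_pos: [657.6, -110.9, 148.5]
ee_rot: [0.249, -3.132, 0.001]
contact_force: [-0.0, -0.4, -0.5]
width: 61.5
grasp_force: 0.0
```

```bash
python3 - <<'E'
from vis import *
p=pose(); im=imaging.capture('wrist'); cv2.imwrite('pics/w12.png',im)
for q in blobs(im,'green',200): print(cen(q).round(),*rect(plane('wrist',q,56,p)),q.min(0),q.max(0), plane('wrist',[q[q[:,1].argmax()]],56,p).round(1))
print(p[0].round(1))
E
```

```text
[255. 198.] [ 659.8 -111.3] 40.4 37.3 9.1 [233. 175.] [277. 220.] [[ 680.2 -110.7]]
[170. 219.] [ 692.1 -182.9] 30.6 26.2 -38.6 [156. 204.] [185. 234.] [[ 707.  -184.3]]
[ 657.6 -110.9  148.5]
```

View pics/w12.png

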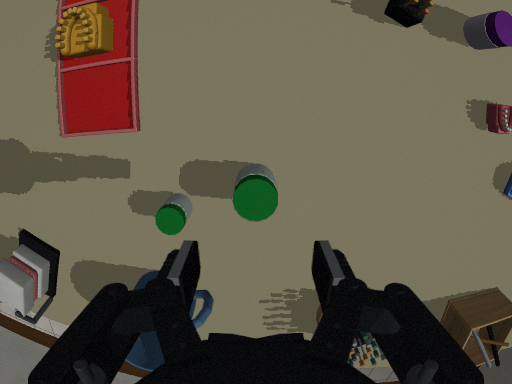

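arm_command(
  targets=[
    [[-0.06, -0.02, 0.6, 0], [0, 0, 0.7, 0], [0, 0, 0.7, 0], [0, 0, 0.6, 0], [0, 0, 0.5, 0], [0, 0, 0.2, 0], [0, 0, 0.09, 0], [0, 0, 0, 0], [0, 0, 0, 0], [0, 0, 0, 0]],
  ],
)

```text
time_s: 40.8
tool_pos: [661.5, -110.8, 14.1]
ee_rot: [-0.25, 3.129, -0.001]
contact_force: [0.3, 1.1, -0.3]
width: 61.7
grasp_force: 0.0
```

arm_command(
  targets=[
    [[0, 0, 0, 0], [0, 0, 0, 0], [0, 0, 0, 0], [0, 0, 0, 0], [0, 0, 0, 0], [0, 0, 0, 0], [0, 0, 0, 0], [0, 0, 0, 0], [0, 0, 0, 0], [0, 0, 0, 0]],
  ],
  fingers=0,
)

```text
time_s: 41.8
tool_pos: [661.2, -110.7, 13.5]
ee_rot: [-0.25, 3.13, -0.001]
contact_force: [-0.2, -1.2, 5.1]
width: 39.0
grasp_force: 35.7
```

arm_command(
  targets=[
    [[0, 0, -0.3, 0], [0, 0, -0.6, 0], [0, 0, -0.8, 0], [0, 0, -0.5, 0], [0, 0, -0.2, 0], [0, 0, 0, 0], [0, 0, 0, 0], [0, 0, 0, 0], [0, 0, 0, 0], [0, 0, 0, 0]],
  ],
)

```text
time_s: 42.8
tool_pos: [660.0, -110.4, 107.3]
ee_rot: [0.25, -3.13, -0.001]
contact_force: [-0.7, 0.4, -1.0]
width: 39.0
grasp_force: 35.4
```

```bash
python3 - <<'E'
from vis import *
a=np.radians(9); bx=524.5+72*np.cos(a); by=-301.6+72*np.sin(a); print(bx,by)
plan(bx,by,106,189)
E
```

```text
595.6135605228499 -290.3367185171034
at [ 660.  -110.4  107.3] yaw -170.9 tilt [-0.002  0.    -1.   ] | shift/40 [ 2.301 -4.187  0.035] turn/.1 0.02 | shift if turned first [ 2.292 -4.192]
```

arm_command(
  targets=[
    [[0.2, -0.3, 0, 0], [0.3, -0.55, 0, 0], [0.3, -0.55, 0, 0], [0.3, -0.55, 0, 0], [0.3, -0.55, 0, 0], [0.3, -0.55, 0, 0], [0.3, -0.55, 0, 0], [0.2, -0.4, 0, 0], [0.1, -0.19, 0, 0], [0, 0, 0, 0]],
  ],
)

```text
time_s: 43.8
tool_pos: [595.8, -291.7, 108.5]
ee_rot: [0.247, -3.132, -0.0]
contact_force: [-0.4, 0.0, -1.0]
width: 38.8
grasp_force: 35.4
```

arm_command(
  targets=[
    [[0, 0, 0, 0], [0, 0, 0.2, 0], [0, 0, 0.4, 0], [0, 0, 0.4, 0], [0, 0, 0.2, 0], [0, 0, 0, 0], [0, 0, 0, 0], [0, 0, 0, 0], [0, 0, 0, 0], [0, 0, 0, 0]],
  ],
)

```text
time_s: 44.8
tool_pos: [596.7, -290.9, 61.4]
ee_rot: [-0.25, 3.131, -0.001]
contact_force: [0.4, -0.2, -1.8]
width: 38.8
grasp_force: 35.4
```

```bash
python3 - <<'E'
from vis import *
plan(595.6,-290.3,16.5,189)
E
```

```text
at [ 596.7 -290.9   61.4] yaw -170.9 tilt [ 0.001 -0.001 -1.   ] | shift/40 [0.025 0.02  1.121] turn/.1 0.02 | shift if turned first [0.025 0.02 ]
```

arm_command(
  targets=[
    [[0.02, 0.02, 0.2, 0], [0, 0, 0.3, 0], [0, 0, 0.25, 0], [0, 0, 0.15, 0], [0, 0, 0.12, 0], [0, 0, 0.06, 0], [0, 0, 0.02, 0], [0, 0, 0, 0], [0, 0, 0, 0], [0, 0, 0, 0]],
  ],
)

```text
time_s: 45.8
tool_pos: [595.5, -290.1, 16.8]
ee_rot: [-0.25, 3.131, -0.001]
contact_force: [0.1, -0.9, -0.7]
width: 38.9
grasp_force: 35.6
```

arm_command(
  targets=[
    [[0, 0, 0.01, 0], [0, 0, 0.01, 0], [0, 0, 0, 0], [0, 0, 0, 0], [0, 0, 0, 0], [0, 0, 0, 0], [0, 0, 0, 0], [0, 0, 0, 0], [0, 0, 0, 0], [0, 0, 0, 0]],
  ],
)

```text
time_s: 46.8
tool_pos: [595.6, -290.1, 16.5]
ee_rot: [-0.25, 3.131, -0.0]
contact_force: [-3.2, 0.3, 5.0]
width: 38.9
grasp_force: 35.9
```

Contact; release, lift and move clear.

arm_command(
  targets=[
    [[0, 0, 0, 0], [0, 0, 0, 0], [0, 0, 0, 0], [0, 0, 0, 0], [0, 0, -0.3, 0], [0, 0, -0.6, 0], [0, 0, -0.8, 0], [0, 0, -0.9, 0], [0, 0, -0.9, 0], [0, 0, -0.5, 0]],
  ],
  fingers=0.62,
)

```text
time_s: 47.8
tool_pos: [596.8, -290.8, 181.1]
ee_rot: [-0.249, 3.126, -0.006]
contact_force: [-0.1, -1.1, 0.5]
width: 53.0
grasp_force: 0.0
```

arm_command(
  targets=[
    [[0.5, -0.5, 0, 0], [0.7, -0.6, 0, 0], [0.7, -0.6, 0, 0], [0.7, -0.6, 0, 0], [0.7, -0.6, 0, 0], [0.7, -0.6, 0, 0], [0.7, -0.6, 0, 0], [0.5, -0.4, 0, 0], [0, 0, 0, 0], [0, 0, 0, 0]],
  ],
)

```text
time_s: 48.8
tool_pos: [418.4, -500.9, 176.5]
ee_rot: [-0.248, 3.131, -0.001]
contact_force: [-0.2, 0.1, -0.5]
width: 52.7
grasp_force: 0.0
```

```bash
python3 - <<'E'
from vis import *
a=imaging.capture('top')[110:290,70:450]; b=imaging.capture('side')[100:380,150:370]
a=cv2.resize(a,(800,379)); cv2.imwrite('pics/t13.png',a)
cv2.imwrite('pics/s13.png',cv2.resize(b,None,fx=2.1,fy=2.1,interpolation=cv2.INTER_CUBIC))
E
```

```text
(no output)
```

View pics/t13.png

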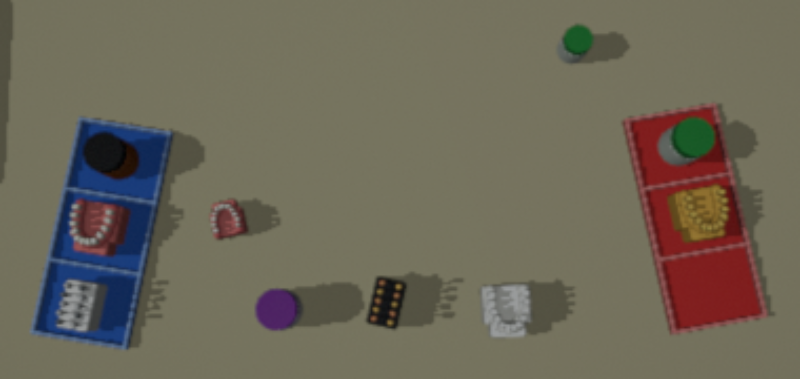

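View pics/s13.png

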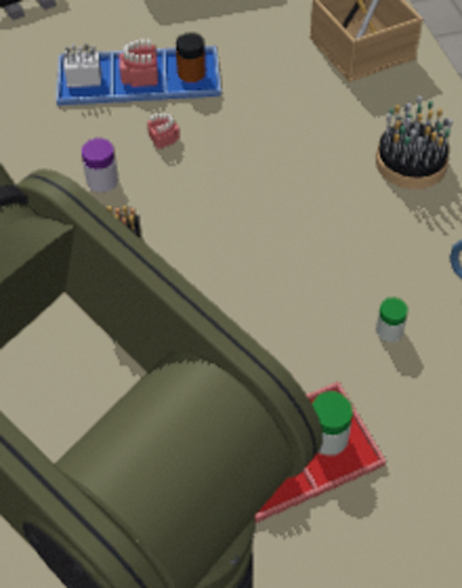

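Both pictures show all five pieces upright in their bays: in the blue pan burs, pink model and black-lidded jar, in the red pan yellow model and green-lidded jar. The white model, violet-lidded jar and black burs stand where they were.

```bash
python3 -c "
from bench import job_done
print(job_done())"
```

```text
the job is handed in; nothing more can be done
None
```

The job is handed in: all five pieces stand upright in their bays, checked in the final pictures, and the white model, violet-lidded jar and black bur block were left untouched; it took about 49 s of the 122 s allowed.

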